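# Snap the retaining clip onto the phone stand's post

## Task

The arm of the phone stand is held down on its post by an open snap clip that is now missing. Pick up the small orange clip, slide it sideways, mouth first, into the groove in the post just above the grey hub until it snaps fully home, gently, without forcing clip or stand, and let go of it. Leave everything else on the desk where it is.

Things in the scene. Friction and masses are not known exactly. Their poses are not given: they have to be found in the camera images.
- clip_tab (a point): Middle of the upright grip tab of the orange snap clip, which lies flat on the desk, tab up: 22 mm above the clip's underside. The tab is 12 mm thick (y), 20 mm long (x), its top 40 mm above the underside. x points from the tab to the C and out of its mouth, z up.
- clip_eye (a point): Centre of the clip's C, half-way up its 6 mm thickness; 30 mm ahead (+x) of the tab's middle, 19 mm lower; same axes. The C is about 25 mm wide, its jaw tips end 11 mm ahead of this point. The eye takes a 16 mm core; seated, this point lies on the post's axis.
- clip: The orange clip: origin at the underside of the C's centre, x out of its mouth, z up. Plastic, about 30 g. The mouth is 12 mm wide; two sprung jaws part when pushed onto the post's core and snap shut behind it, over the last 14 mm of the way; it takes a push of 4 to 10 N, easing as they snap. It goes on from any side.
- axis_foot (a point): On the post's axis, at the top of the stand's black foot, 18 mm above the desk; z up along the post. The post telescopes and was set by hand to a height that is not measured: the top face of the grey hub (68 mm wide disc) is somewhere between 72 and 108 mm above this point. It holds its height when pressed with up to 25 N.
- stand: The phone stand: heavy round foot (140 mm wide, fixed), post, grey hub, arm with phone reaching 0.29 m from the axis towards this frame's +y, phone top 0.2 to 0.24 m over the desk. Right on the hub's top: the groove, core 16 mm thick, 8 mm high; above it the post's steel cap, 25 mm wide, 14 mm high. The clip must not be forced: pushing it harder than 15 N is too much.
- big_clip: A larger black clip of the wrong size, with a tab too, lying flat; origin under its eye. Leave alone.
- washer_mid (a point): A loose steel washer, 36 mm wide, 5 mm high, its centre. Leave alone.
- driver: A screwdriver with a red handle on the desk. Leave alone.
- mug: A white mug, 80 mm wide, 90 mm high; origin under its centre. Leave alone.
- mouse: A black computer mouse; origin under its centre. Leave alone.
- earbud_case: A white earbud case, 60 x 45 x 25 mm; origin under its centre. Leave alone.
- pen_cup: A blue cup, 72 mm wide, 100 mm high; origin under its centre. Leave alone.
Not all that is in view belongs to the job. Of the things that look like the clip, the larger one is meant.

How it is judged:
By the outcome, as a careful person would: the job done as asked, in the order asked, and still so for the second after the job is handed in, with the robot touching nothing.
It also fails if it takes over 59 s, if anything falls off the work surface, if the arm or the gripper's body presses on something with over 40 N, if the wrist force passes 120 N, or if a joint passes its speed limit or range.

## Robot

A 6-joint arm with a two-finger parallel gripper is mounted at the origin on the work surface. World frame = base frame: x ahead of the robot, y to its left, z up, the work surface at z = 0. Lengths are in m, angles in rad, forces in N, time in s.
With the tool pointing down it reaches from about 0.35 to 0.875 m from the base axis. Payload 4.2 kg.
Tool frame: the origin (TCP) lies between the finger pads; the fingertips stand 25 mm ahead of it and the grasp point (between the pads) lies 6 mm ahead of it (manip.tips_ahead is the distance from the TCP to the fingertips, in m); z points along the fingers, y is the line along which they close (so a half turn about z gives the same grasp; the last joint's range is limited). The gripper opens to 85 mm and grips with 20 to 120 N. Pads are 22 mm wide; open, the fingers measure 114 mm over their backs; the gripper's body (76 mm by 85 mm) begins 54 mm behind the grasp point. The pads swing forward as they close: fully open they stand 13 mm farther back than shut.
Start: joints at [-0.95, 0.385, 0.008, 0, -1.194, -0.259], TCP at [0.221, -0.585, 0.256] pointing down, gripper open.
Joint ranges: [-3.14, 3.14], [-1.21, 2.06], [-1.07, 1.41], [-3.16, 2.05], [-2.99, -0.16], [-3.1, 3.1]. Speed limits (rad/s): [2.79, 2.79, 3.14, 3.14, 3.14, 3.14].

## Interface

Orientations are given as a unit quaternion [w, x, y, z].
In Python, from workcell import manip, optics, sign_off gives the robot as it stands. The module is installed in compiled form; this text tells all that it offers.
- The arm moves only by the shell command python3 -m jog 'ROWS' [FORCE]. ROWS is a JSON object of lists of equal length, an entry for each row: "turn": the turn, a rotation vector about the tool's x, y, z in degrees, a list of three; "xyz": the shift along the tool's x, y, z in m, a list of three; "fingers": the opening in per cent of the stroke, from 0 (shut) to 100 (fully open). In form: {"turn": [[wx, wy, wz], ...], "xyz": [[tx, ty, tz], ...], "fingers": [fingers, ...]}. A call has 1 to 5 rows; each row is the pose to reach, as a shift and turn from the pose commanded when the call began, along the tool's axes at that moment; what a row does not reach only later rows make up. A row lasts 1/10 s, in which the tool goes at most 50 mm and 8.59 degrees, less where a joint would pass 70% of its speed; a pose out of reach is approached as far as the arm can. A call with a gripper value outside its range is refused whole. The fingers move at their own pace and stop on an object; FORCE is the grip in N (left out, the last holds). Time passes only in rows, so rows that repeat a pose let the fingers close. It gives the time, the measured TCP pose, the force, the opening and the grip force at its end, in the units of the state.
- manip.sense(): the state, without advancing time (a new reading comes with each control period).
- optics.capture(name): name is "scene" or "top" or "wrist"; returns the picture (480x640x3 uint8, red, green, blue); there is no depth.
- optics.camera_model(name): a dict with "fx", "fy", "cx", "cy" (pixels), "k1" (the pictures are not rectified: a ray, as slopes to the right and down, at radius r is drawn at 1 + k1 r^2 times it, then the intrinsics apply), "R" (3x3) and "t" (3): a world point X has camera coordinates R X + t. Camera axes: x right, y down, z forward; pixel columns grow to the right and rows downward; lengths in m; the calibration is good to about 2 mm. A picture is of the moment at which its call begins: read the wrist's pose just before it. camera_model takes no time and is no camera call; for the wrist camera it gives the pose at the moment of the call.
- sign_off(): hands the job in; it is judged then, once.
The state is a dict: "time": time; "joint_positions": joint angles; "qvel": joint speeds; "joint_torque": joint torques, N m; "tool_pos": TCP position; "eef_rot": TCP orientation; "force": force on the tool from outside, world axes, zero at the start; "moment": the same for the moment, N m; "finger_gap": finger opening in m; "grasp_force": force on a finger pad.
Only numpy, scipy, OpenCV 4.12 (cv2) and the standard library are available. Lean on these libraries where they do the work, as an engineer would, in place of code of your own. Each camera call takes 0.05 s, during which the arm holds its last target. There are 200 camera calls.

## Working session

There is one attempt and no reset: what is moved stays moved. The work goes in short steps, Python scripts to look and compute and a shell command to move; the robot and the scene stay as the last step left them, time stands still between calls to the robot, and variables do not carry over. Pictures are saved under pics/ and viewed, at most 11 in all, crops included, and the job is handed in when it is done.

```bash
mkdir -p pics; python3 - <<'E'
from workcell import manip, optics
import cv2,numpy as np
for n in ("scene","top","wrist"):
    m=optics.camera_model(n); print(n,{k:np.round(v,3).tolist() for k,v in m.items()})
    cv2.imwrite(f"pics/{n}0.png",optics.capture(n)[:,:,::-1])
print(manip.sense())
E
```

```text
scene {'fx': 588.956, 'fy': 588.956, 'cx': 312.337, 'cy': 232.323, 'k1': 0.011, 'R': [[0.062, 0.998, -0.004], [0.549, -0.038, -0.835], [-0.834, 0.049, -0.55]], 't': [0.028, -0.277, 1.537]}
top {'fx': 532.197, 'fy': 532.197, 'cx': 315.477, 'cy': 233.735, 'k1': -0.001, 'R': [[-0.015, -1.0, -0.02], [-0.995, 0.017, -0.102], [0.102, 0.019, -0.995]], 't': [-0.032, 0.611, 0.987]}
wrist {'fx': 393.547, 'fy': 393.547, 'cx': 315.898, 'cy': 246.487, 'k1': -0.029, 'R': [[-0.353, 0.936, 0.001], [0.903, 0.34, 0.261], [0.244, 0.093, -0.965]], 't': [0.625, -0.034, 0.378]}
{'time': 0.15, 'joint_positions': array([-9.50421162e-01,  3.85378832e-01,  6.95879484e-03, -3.48810873e-04,
       -1.19400605e+00, -2.58617521e-01]), 'qvel': array([ 1.35513807e-03, -2.21534755e-03,  3.42660587e-03,  7.01671374e-05,
        8.88541742e-04,  1.27850746e-03]), 'joint_torque': array([-7.42761995e-05, -3.92677832e+01,  1.88582844e+01,  4.18857023e+00,
       -3.38571568e-03, -1.13580680e-05]), 'tool_pos': array([ 0.22108805, -0.58417082,  0.25548144]), 'eef_rot': array([-2.00005603e-04, -1.79830812e-01,  9.83697204e-01,  8.06416048e-04]), 'force': array([-0.38745166, -0.85924932, -0.28508196]), 'moment': array([-0.01278197, -0.03684923,  0.00815629]), 'grasp_force': 0.0, 'finger_gap': 0.0852241151933699}
```

View pics/scene0.png

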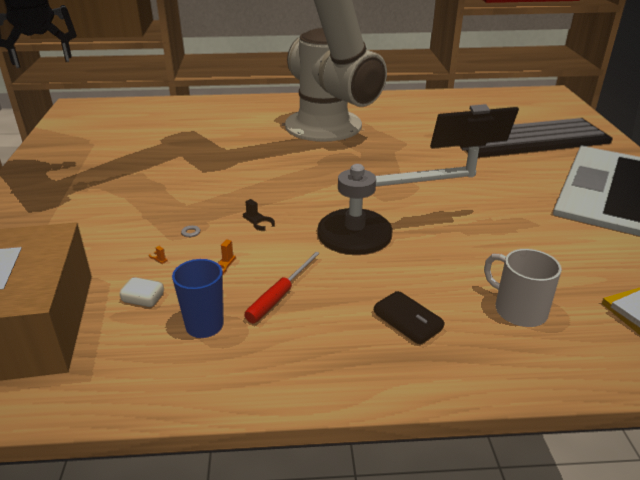

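View pics/top0.png

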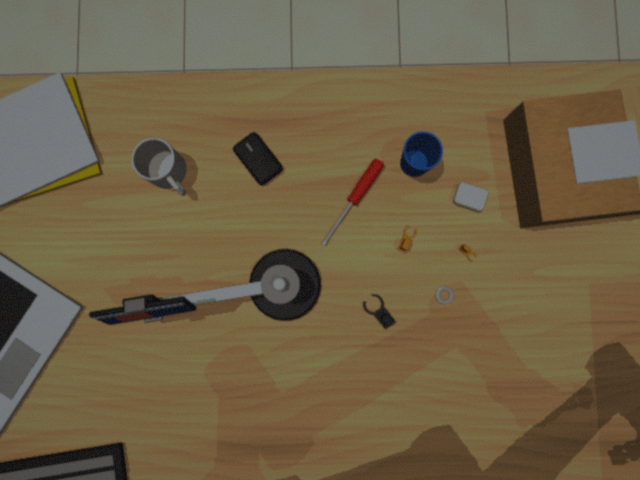

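The scene view shows the larger orange clip at (227,255), a smaller decoy at (158,254), and the stand with its hub at (357,182). In the top view the clip is at (407,240) with its mouth up, towards the cup. The hub is at (280,284) and the stand's arm points left (+y).

```bash
cat > h.py <<'E'
import numpy as np, cv2
from workcell import manip, optics
def model(n): return {k:np.array(v) for k,v in optics.camera_model(n).items()}
def K(m): return np.array([[m['fx'],0,m['cx']],[0,m['fy'],m['cy']],[0,0,1.]]), np.array([m['k1'],0,0,0,0.])
def ray(m,px):
    k,d=K(m); u=cv2.undistortPoints(np.array(px,float).reshape(-1,1,2),k,d).reshape(-1,2)
    D=np.c_[u,np.ones(len(u))]@m['R']; return -m['R'].T@m['t'], D
def plane(m,px,z):
    c,D=ray(m,px); return c+D*((z-c[2])/D[:,2])[:,None]
def proj(m,X):
    k,d=K(m); return cv2.projectPoints(np.array(X,float).reshape(-1,1,3),cv2.Rodrigues(m['R'])[0],m['t'],k,d)[0].reshape(-1,2)
def tri(m1,p1,m2,p2):
    c1,d1=ray(m1,[p1]);c2,d2=ray(m2,[p2]);d1=d1[0];d2=d2[0]
    s=np.linalg.lstsq(np.c_[d1,-d2],c2-c1,rcond=None)[0];a=c1+s[0]*d1;b=c2+s[1]*d2
    return (a+b)/2,np.linalg.norm(a-b)
def blobs(im,lo,hi,amin=20):
    mk=cv2.inRange(cv2.cvtColor(im,cv2.COLOR_RGB2HSV),lo,hi)
    n,l,s,c=cv2.connectedComponentsWithStats(mk)
    return [(s[i],c[i],l==i) for i in range(1,n) if s[i][4]>=amin]
E
python3 - <<'E'
from h import *
R=lambda n:cv2.imread(f'pics/{n}0.png')[:,:,::-1].copy()
t=R('top');s=R('scene')
for n,im in(('top',t),('scene',s)):
    for b in blobs(im,(5,215,90),(18,255,255)): print(n,b[0],b[1].round(1))
c1=cv2.resize(t[215:325,225:435],None,fx=3.7,fy=3.7,interpolation=cv2.INTER_CUBIC)[:,:,::-1]
c2=cv2.resize(s[150:280,200:400],None,fx=3.7,fy=3.7,interpolation=cv2.INTER_CUBIC)[:,:,::-1]
# two crops in two files
cv2.imwrite('pics/c1.png',c1);cv2.imwrite('pics/c2.png',c2)
# foot: dark
for b in blobs(t,(0,0,0),(179,255,50),300):
  if 200<b[1][0]<350: print('dark',b[0],b[1])
E
```

```text
scene [219 240  16  33 280] [226.3 254.4]
scene [149 246  18  17 128] [159.2 254.8]
scene [263 301  12  13  23] [269. 307.]
scene [245 313  12   9  39] [250.6 317.1]
dark [ 234  133   49   52 1360] [257.77647059 158.67426471]
dark [ 250  249   71   71 2535] [288.97712032 284.60788955]
```

View pics/c1.png

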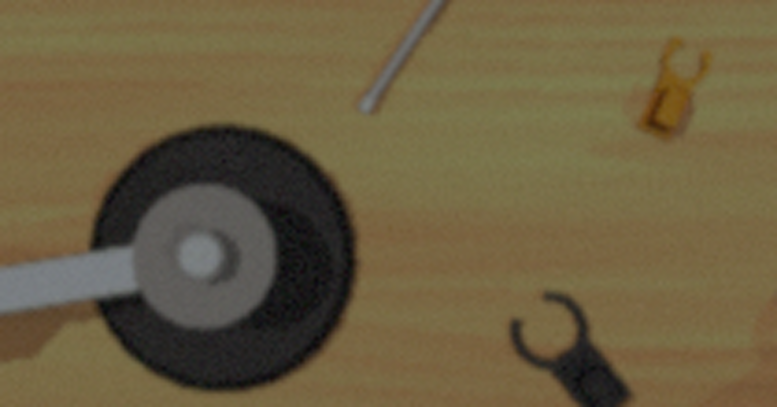

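View pics/c2.png

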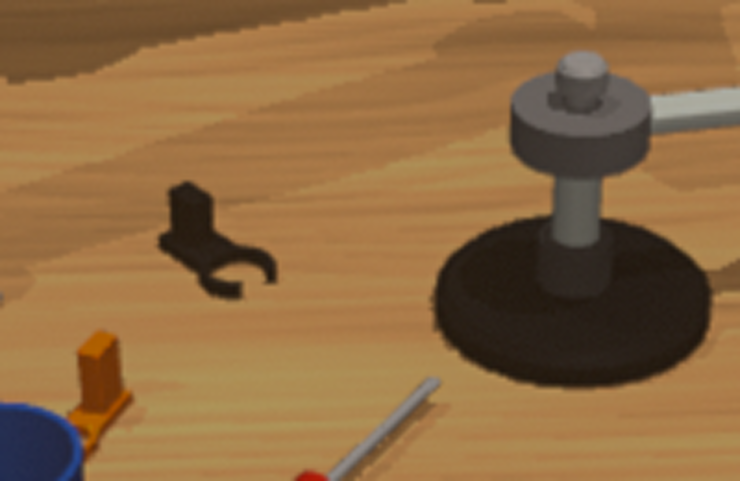

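The top crop shows the hub centre at (205,256), the cap at (200,253), and the clip's tab top at about (672,98) with its eye at about (684,64), mouth up. The scene crop shows the cap top at (583,62), the hub top centre at (581,105), and the clip's tab top at (100,343).

```bash
python3 - <<'E'
from h import *
mt,ms,mw=model('top'),model('scene'),model('wrist')
T=lambda u,v:(225+u/3.7,215+v/3.7); S=lambda u,v:(200+u/3.7,150+v/3.7)
print('cap',tri(mt,T(200,253),ms,S(583,60)))
print('hub',tri(mt,T(205,256),ms,S(581,105)))
print('tab',tri(mt,T(674,100),ms,S(100,345)))
print('foot',plane(mt,[T(223,257)],0.012))
# foot circle edges scene
print('foot sc',plane(ms,[S(573,292)],0.018))
print('eye',plane(mt,[T(684,64)],0.003), 'tabpt',plane(mt,[T(670,105)],0.03))
print('hub rad px', 72/3.7)
s=manip.sense();c=-mw['R'].T@mw['t']
from scipy.spatial.transform import Rotation as Ro
q=s['eef_rot'];Rt=Ro.from_quat([q[1],q[2],q[3],q[0]])
print('cam in tool',Rt.inv().apply(c-s['tool_pos']), 'cam axis in tool',Rt.inv().apply(mw['R'][2]));print(Rt.as_matrix().round(3))
# orange hue
im=cv2.cvtColor(cv2.imread('pics/top0.png'),cv2.COLOR_BGR2HSV);print(im[242,406],im[234,404],im[225,440])
E
```

```text
cap (array([0.51556523, 0.01929566, 0.14471742]), np.float64(0.0007492583350068534))
hub (array([0.51440179, 0.01928223, 0.12012078]), np.float64(0.00103622856023025))
tab (array([ 0.59022214, -0.21241379,  0.0437668 ]), np.float64(0.0027554562170407325))
foot [[0.51463901 0.01863622 0.012     ]]
foot sc [[0.52139012 0.01875747 0.018     ]]
eye [[ 0.61271198 -0.22596159  0.003     ]] tabpt [[ 0.58886435 -0.21378451  0.03      ]]
hub rad px 19.45945945945946
cam in tool [ 0.06687092 -0.00033394 -0.11779088] cam axis in tool [-0.26129208 -0.00113436  0.96525912]
[[-0.935 -0.354 -0.001]
 [-0.354  0.935  0.002]
 [ 0.     0.002 -1.   ]]
[ 19 196 121] [ 18 174 114] [ 20 119 122]
```

```bash
python3 -m jog '{"turn":[[0,0,8],[0,0,16],[0,0,24],[0,0,32],[0,0,40]],"xyz":[[-0.043,0.02,0],[-0.086,0.04,0],[-0.129,0.06,0],[-0.172,0.08,0],[-0.215,0.1,0]],"fingers":[60,60,60,60,60]}' 60; python3 - <<'E'
from h import *
from scipy.spatial.transform import Rotation as Ro
s=manip.sense();q=s['eef_rot'];Rt=Ro.from_quat([q[1],q[2],q[3],q[0]])
print(Rt.inv().apply(np.array([.585,-.211,.16])-s['tool_pos']), np.degrees(np.arctan2(*Rt.as_matrix()[[1,0],0])))
E
```

```text
time: 0.65
tool_pos: [0.3856, -0.4158, 0.2561]
eef_rot: [-0.0, 0.166, 0.986, 0.0]
force: [0.8, -0.2, 0.5]
finger_gap: 0.0513
grasp_force: 0.0
[-0.12163407  0.25860612  0.09614351] 160.94513144202074
```

```bash
python3 -m jog '{"turn":[[0,0,4],[0,0,8],[0,0,8],[0,0,8],[0,0,8]],"xyz":[[-0.02,0.04,0.01],[-0.04,0.08,0.02],[-0.06,0.12,0.03],[-0.08,0.16,0.04],[-0.098,0.205,0.06]],"fingers":[60,60,60,60,60]}'; python3 -m jog '{"turn":[[0,0,0],[0,0,0],[0,0,0],[0,0,0]],"xyz":[[-0.012,0.042,0.02],[-0.016,0.057,0.036],[-0.016,0.057,0.036],[-0.016,0.057,0.036]],"fingers":[60,60,60,60]}';python3 - <<'E'
from h import *
im=optics.capture('wrist');cv2.imwrite('pics/w1.png',im[:,:,::-1]);print(manip.sense()['tool_pos'])
E
```

```text
time: 1.15
tool_pos: [0.5438, -0.2552, 0.1978]
eef_rot: [0.001, 0.231, 0.973, -0.0]
force: [0.7, -0.9, -0.4]
finger_gap: 0.0514
grasp_force: 0.0
time: 1.55
tool_pos: [0.5813, -0.2128, 0.1607]
eef_rot: [-0.001, 0.231, 0.973, -0.0]
force: [-0.6, -0.3, 0.0]
finger_gap: 0.0512
grasp_force: 0.0
[ 0.58141554 -0.21342984  0.16163636]
```

View pics/w1.png

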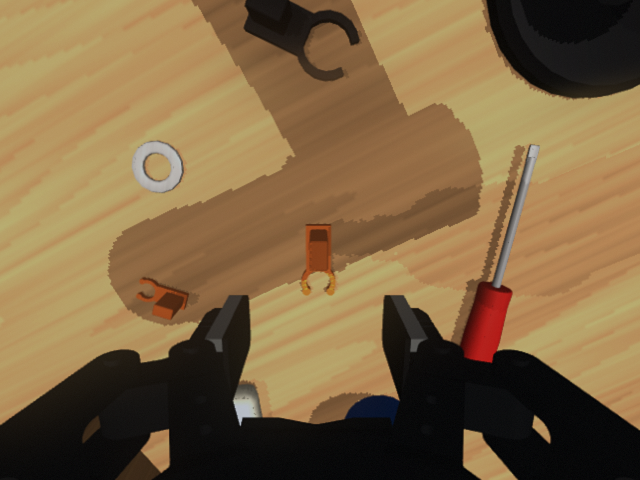

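The wrist view shows the clip mouth down, with its eye at about (318,283), its tab top face at about (318,256), and its base's rear edge at (318,225).

```bash
python3 - <<'E'
from h import *
from scipy.spatial.transform import Rotation as Ro
m=model('wrist');im=cv2.imread('pics/w1.png')[:,:,::-1].copy()
for b in blobs(im,(3,170,60),(18,255,255),100): print(b[0],b[1].round(1))
s=manip.sense();q=s['eef_rot'];Rt=Ro.from_quat([q[1],q[2],q[3],q[0]])
e=plane(m,[(318.5,283)],.004)[0]; e=plane(m,[(318.5,284)],.003)[0]; r=plane(m,[(318.5,224.5)],.006)[0]
tf=plane(m,[(308,241),(329,241),(308,270),(329,270)],.04);t=tf.mean(0)
print(e,r,t,np.linalg.norm(tf[0]-tf[1]),np.linalg.norm(tf[0]-tf[2]))
print('heading',np.degrees(np.arctan2(*(e-t)[[1,0]])),np.degrees(np.arctan2(*(e-r)[[1,0]])),np.linalg.norm((e-t)[:2]),'tool',np.degrees(np.arctan2(*-Rt.as_matrix()[[1,0],0])))
print(Rt.inv().apply(t-s['tool_pos']),Rt.inv().apply(e-s['tool_pos']),Rt.as_matrix()[2])
cv2.imwrite('pics/w1c.png',cv2.resize(im[215:300,275:360],None,fx=7,fy=7,interpolation=cv2.INTER_CUBIC)[:,:,::-1])
E
```

```text
[ 302  224   33   71 1447] [318.  253.6]
[ 136  278   53   42 1093] [164.  299.1]
[473 282  23  29 122] [481.7 291.3]
[ 0.61545972 -0.22972941  0.003     ] [ 0.57434255 -0.20905488  0.006     ] [ 0.58582156 -0.21503544  0.04      ] 0.013187446635676031 0.019184901276620363
heading -26.371238143028968 -26.69416157627625 0.03308070778130528 tool -26.755271412876102
[-0.00463006  0.00059067  0.1216372 ] [-0.0377018   0.00082484  0.15864448] [-2.22400072e-04 -3.36019226e-04 -9.99999919e-01]
```

View pics/w1c.png

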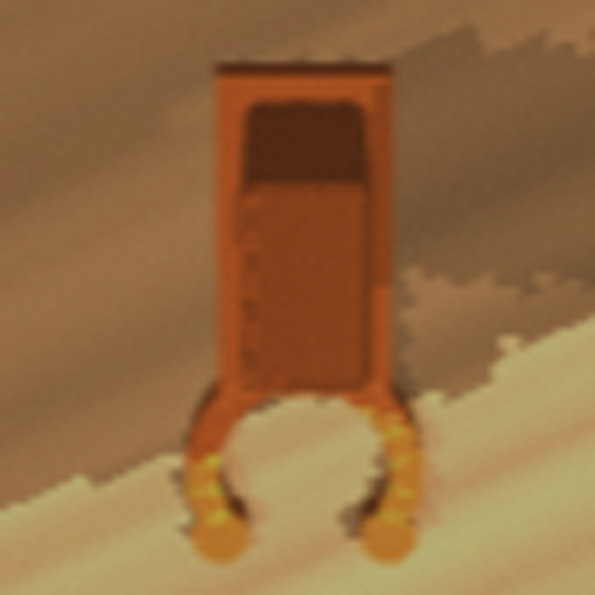

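```bash
python3 -m jog '{"turn":[[0,0,0],[0,0,0],[0,0,0],[0,0,0],[0,0,0]],"xyz":[[-0.005,0.0007,0.04],[-0.005,0.0007,0.08],[-0.005,0.0007,0.11],[-0.005,0.0007,0.128],[-0.005,0.0007,0.128]],"fingers":[60,60,50,40,40]}'; python3 -m jog '{"turn":[[0,0,0],[0,0,0],[0,0,0],[0,0,0],[0,0,0]],"xyz":[[0,0,0],[0,0,0],[0,0,0],[0,0,0],[0,0,0]],"fingers":[0,0,0,0,0]}' 50
```

```text
time: 2.1
tool_pos: [0.5843, -0.2154, 0.0314]
eef_rot: [-0.002, 0.232, 0.973, -0.0]
force: [-1.0, -0.4, 0.5]
finger_gap: 0.0341
grasp_force: 0.0
time: 2.6
tool_pos: [0.5878, -0.2147, 0.0354]
eef_rot: [0.002, 0.231, 0.973, -0.0]
force: [-0.9, -1.4, 5.3]
finger_gap: 0.0111
grasp_force: 50.6
```

```bash
python3 -m jog '{"turn":[[0,0,0],[0,0,0],[0,0,0],[0,0,0],[0,0,0]],"xyz":[[0,0,-0.01],[0,0,-0.04],[0,0,-0.08],[0,0,-0.13],[0,0,-0.175]],"fingers":[0,0,0,0,0]}'; python3 -m jog '{"turn":[[0,0,-8],[0,0,-16],[0,0,-24],[0,0,-32],[0,0,-40]],"xyz":[[0.03,0.02,0],[0.06,0.04,0],[0.09,0.06,0],[0.12,0.08,0],[0.15,0.095,0]],"fingers":[0,0,0,0,0]}'
python3 - <<'E'
from h import *
from scipy.spatial.transform import Rotation as Ro
s=manip.sense();q=s['eef_rot'];Rt=Ro.from_quat([q[1],q[2],q[3],q[0]])
h=np.radians(30);a=np.array([.515,.019]);p=a-.075*np.array([np.cos(h),np.sin(h)])
print(Rt.inv().apply(np.r_[p,.2]-s['tool_pos']), np.degrees(np.arctan2(*-Rt.as_matrix()[[1,0],0])),s['finger_gap'])
E
```

```text
time: 3.1
tool_pos: [0.5863, -0.214, 0.2109]
eef_rot: [0.0, 0.231, 0.973, 0.0]
force: [0.9, 0.4, 0.2]
finger_gap: 0.0109
grasp_force: 49.8
time: 3.6
tool_pos: [0.4943, -0.0605, 0.2087]
eef_rot: [0.0, -0.119, 0.993, 0.0]
force: [0.7, 0.8, 0.9]
finger_gap: 0.0112
grasp_force: 49.7
[0.03314625 0.05122985 0.00870667] 13.629607515178542 0.011172461129060327
```

```bash
python3 -m jog '{"turn":[[0,0,-8],[0,0,-16],[0,0,-16.4],[0,0,-16.4],[0,0,-16.4]],"xyz":[[0.016,0.025,0],[0.033,0.051,0],[0.033,0.051,0],[0.033,0.051,0],[0.033,0.051,0]],"fingers":[0,0,0,0,0]}'
python3 - <<'E'
from h import *
im=optics.capture('wrist');cv2.imwrite('pics/w2.png',im[:,:,::-1]);s=manip.sense();print(s['tool_pos'],s['joint_positions'])
for n in('scene','top'):cv2.imwrite(f'pics/{n}2.png',optics.capture(n)[:,:,::-1])
E
```

```text
time: 4.1
tool_pos: [0.452, -0.0199, 0.2087]
eef_rot: [0.0, -0.256, 0.967, -0.0]
force: [0.7, 0.4, -0.5]
finger_gap: 0.0112
grasp_force: 49.7
[ 0.45201326 -0.02010753  0.20844531] [ 3.16532446e-01  1.34539326e-01 -4.68590667e-01  3.64991008e-05
 -9.67139644e-01 -1.37052687e+00]
```

View pics/w2.png

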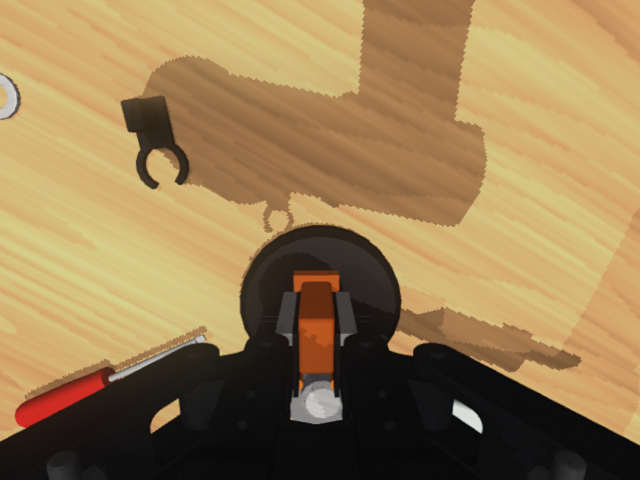

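The wrist view shows the clip held straight, with the base's rear edge at (317,271) and tab centreline at column 317. The cap top is just ahead at (322,402).

```bash
python3 - <<'E'
from h import *
from scipy.spatial.transform import Rotation as Ro
m=model('wrist');im=cv2.imread('pics/w2.png')[:,:,::-1].copy()
s=manip.sense();q=s['eef_rot'];Rt=Ro.from_quat([q[1],q[2],q[3],q[0]]);L=lambda X:Rt.inv().apply(X-s['tool_pos']).round(4)
print('tool z',s['tool_pos'],'cap tool',L(plane(m,[(322,402)],.1447)[0]),plane(m,[(322,402)],.1447)[0],'expected axis tool',L(np.array([.515,.019,.1447])))
zt=s['tool_pos'][2]
print('rear base edge (z=u+6):',L(plane(m,[(294,271),(340,271)],zt-.0335+.006)))
print('tab top', L(plane(m,[(301,318),(334,318),(301,372),(334,372)],zt-.0335+.04)))
print('cap px expected',proj(m,[.515,.019,.1447]))
# scene/top crops
sc=cv2.imread('pics/scene2.png')
p=proj(model('scene'),[.485,.0,.15])[0].astype(int);print(p)
c=sc[p[1]-60:p[1]+60,p[0]-75:p[0]+75];cv2.imwrite('pics/s2c.png',cv2.resize(c,None,fx=5,fy=5,interpolation=cv2.INTER_CUBIC))
E
```

```text
tool z [ 0.45192438 -0.02027542  0.20812275] cap tool [-0.0686  0.0028  0.0634] [0.51018282 0.01601327 0.1447    ] expected axis tool [-0.0743  0.003   0.0634]
rear base edge (z=u+6): [[ 0.0177 -0.0089  0.0275]
 [ 0.0177  0.009   0.0275]]
tab top [[ 0.014  -0.0049 -0.0065]
 [ 0.014   0.0052 -0.0065]
 [-0.005  -0.0052 -0.0065]
 [-0.005   0.0055 -0.0065]]
cap px expected [[322.3676015  410.93857628]]
[344 156]
```

View pics/s2c.png

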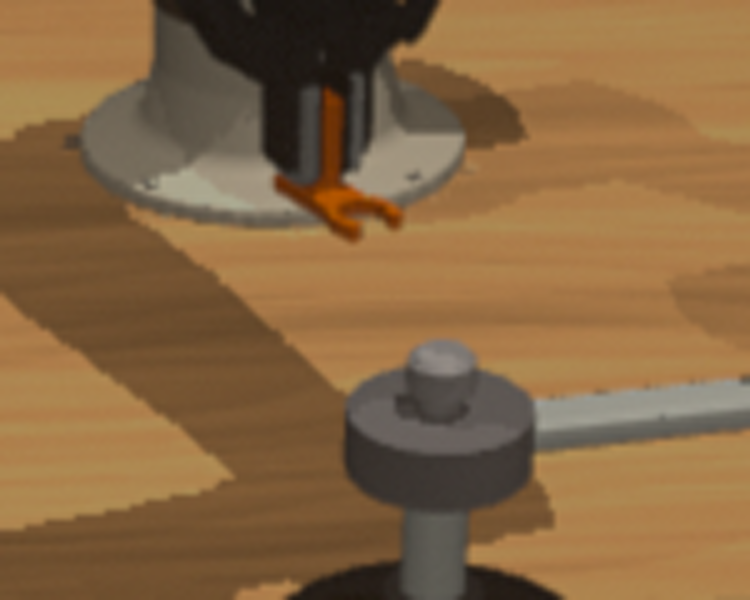

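The scene crop shows the clip level in the fingers, mouth towards the post, and clear of the hub and cap. I'll advance a little and lower it to just above the hub rim, then feel for contact.

```bash
python3 -m jog '{"turn":[[0,0,0],[0,0,0],[0,0,0],[0,0,0],[0,0,0]],"xyz":[[-0.01,0.0027,0],[-0.01,0.0027,0.02],[-0.01,0.0027,0.043],[-0.01,0.0027,0.043],[-0.01,0.0027,0.043]],"fingers":[0,0,0,0,0]}'
python3 -m jog '{"turn":[[0,0,0],[0,0,0],[0,0,0],[0,0,0]],"xyz":[[0,0,0.001],[0,0,0.002],[0,0,0.003],[0,0,0.003]],"fingers":[0,0,0,0]}'
python3 -m jog '{"turn":[[0,0,0],[0,0,0],[0,0,0]],"xyz":[[0,0,0.001],[0,0,0.002],[0,0,0.002]],"fingers":[0,0,0]}'
```

```text
time: 4.75
tool_pos: [0.4595, -0.0125, 0.1653]
eef_rot: [-0.0, -0.256, 0.967, -0.0]
force: [0.6, 0.2, 0.7]
finger_gap: 0.0112
grasp_force: 49.7
time: 5.15
tool_pos: [0.4589, -0.0126, 0.1625]
eef_rot: [0.0, -0.256, 0.967, 0.0]
force: [0.5, 1.0, -0.5]
finger_gap: 0.0113
grasp_force: 49.7
time: 5.45
tool_pos: [0.4587, -0.0126, 0.1601]
eef_rot: [-0.0, -0.256, 0.967, -0.0]
force: [0.3, -0.6, -1.1]
finger_gap: 0.0114
grasp_force: 49.7
```

```bash
for i in 1 ; do python3 -m jog '{"turn":[[0,0,0],[0,0,0],[0,0,0]],"xyz":[[0,0,0.001],[0,0,0.001],[0,0,0.001]],"fingers":[0,0,0]}'|egrep 'force: \[|pos'
python3 -m jog '{"turn":[[0,0,0],[0,0,0],[0,0,0]],"xyz":[[0,0,0.001],[0,0,0.001],[0,0,0.001]],"fingers":[0,0,0]}'|egrep 'force: \[|pos'
python3 -m jog '{"turn":[[0,0,0],[0,0,0],[0,0,0]],"xyz":[[0,0,0.001],[0,0,0.001],[0,0,0.001]],"fingers":[0,0,0]}'|egrep 'force: \[|pos'; done
```

```text
tool_pos: [0.4588, -0.0126, 0.1592]
force: [0.1, -0.3, -1.3]
tool_pos: [0.4589, -0.0126, 0.1582]
force: [0.8, 0.0, 0.0]
tool_pos: [0.4588, -0.0126, 0.1572]
force: [0.4, 0.2, -0.3]
```

```bash
python3 -m jog '{"turn":[[0,0,0],[0,0,0],[0,0,0]],"xyz":[[0,0,0.001],[0,0,0.001],[0,0,0.001]],"fingers":[0,0,0]}'|egrep 'force: \[|pos'
python3 -m jog '{"turn":[[0,0,0],[0,0,0],[0,0,0]],"xyz":[[0,0,0.001],[0,0,0.001],[0,0,0.001]],"fingers":[0,0,0]}'|egrep 'force: \[|pos'
```

```text
tool_pos: [0.4588, -0.0126, 0.1562]
force: [-0.5, 0.4, -0.2]
tool_pos: [0.4588, -0.0126, 0.1552]
force: [-0.9, -0.2, -1.3]
```

```bash
python3 -m jog '{"turn":[[0,0,0],[0,0,0],[0,0,0]],"xyz":[[0,0,0.001],[0,0,0.001],[0,0,0.001]],"fingers":[0,0,0]}'|egrep 'force: \[|pos'
python3 -m jog '{"turn":[[0,0,0],[0,0,0],[0,0,0]],"xyz":[[0,0,0.0007],[0,0,0.0007],[0,0,0.0007]],"fingers":[0,0,0]}'|egrep 'force: \[|pos'
```

```text
tool_pos: [0.459, -0.0126, 0.1547]
force: [-2.5, 0.4, 3.9]
tool_pos: [0.459, -0.0127, 0.1546]
force: [-3.8, -0.4, 8.4]
```

```bash
python3 -m jog '{"turn":[[0,0,0],[0,0,0],[0,0,0]],"xyz":[[0,0,-0.0019],[0,0,-0.0019],[0,0,-0.0019]],"fingers":[0,0,0]}'|egrep 'force: \[|pos'
python3 -m jog '{"turn":[[0,0,0],[0,0,0],[0,0,0],[0,0,0]],"xyz":[[-0.002,0,0],[-0.004,0,0],[-0.006,0,0],[-0.006,0,0]],"fingers":[0,0,0,0]}'|egrep 'force: \[|pos'
python3 -m jog '{"turn":[[0,0,0],[0,0,0],[0,0,0],[0,0,0]],"xyz":[[-0.002,0,0],[-0.004,0,0],[-0.004,0,0],[-0.004,0,0]],"fingers":[0,0,0,0]}'|egrep 'force: \[|pos'
python3 - <<'E'
from h import *
for n in('wrist','scene'):cv2.imwrite(f'pics/{n}3.png',optics.capture(n)[:,:,::-1])
c=cv2.imread('pics/scene3.png')[126:246,285:435];cv2.imwrite('pics/s3c.png',cv2.resize(c,None,fx=5,fy=5,interpolation=cv2.INTER_CUBIC))
E
```

```text
tool_pos: [0.4587, -0.0125, 0.1551]
force: [-0.5, -0.1, 0.2]
tool_pos: [0.4644, -0.0094, 0.1554]
force: [0.2, -0.3, -0.6]
tool_pos: [0.4675, -0.0076, 0.1554]
force: [-0.3, 0.6, -0.3]
```

View pics/s3c.png

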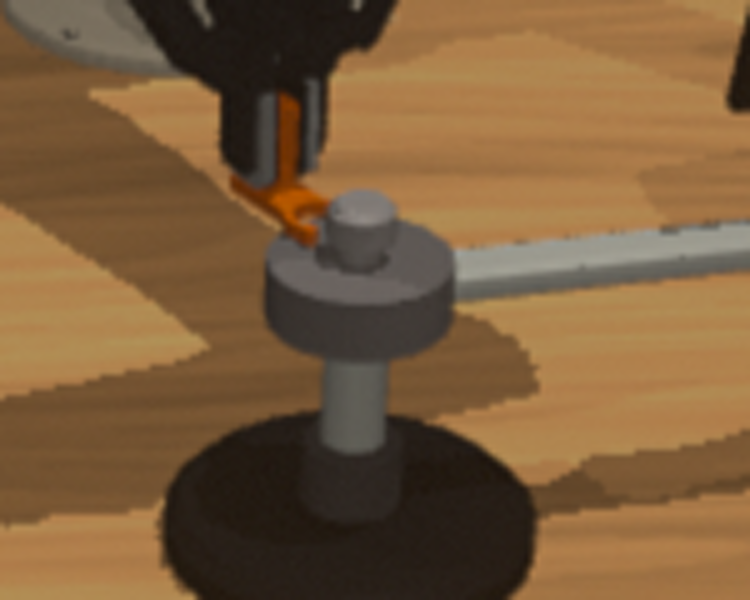

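The scene crop shows the clip level, just above the hub, with its jaw tips about to enter the groove under the cap.

```bash
f(){ egrep 'force: \[|pos'|tr '\n' ' ';echo; }
python3 -m jog '{"turn":[[0,0,0],[0,0,0],[0,0,0]],"xyz":[[-0.002,0,0],[-0.003,0,0],[-0.003,0,0]],"fingers":[0,0,0]}'|f
python3 -m jog '{"turn":[[0,0,0],[0,0,0],[0,0,0]],"xyz":[[-0.002,0,0],[-0.003,0,0],[-0.003,0,0]],"fingers":[0,0,0]}'|f
python3 -m jog '{"turn":[[0,0,0],[0,0,0],[0,0,0]],"xyz":[[-0.001,0,0],[-0.002,0,0],[-0.002,0,0]],"fingers":[0,0,0]}'|f
```

```text
tool_pos: [0.4703, -0.006, 0.1555] force: [-0.7, -0.3, 0.1] 
tool_pos: [0.4729, -0.0045, 0.1554] force: [-0.3, -1.0, -0.2] 
tool_pos: [0.4746, -0.0036, 0.1555] force: [-0.1, -0.1, -0.6]
```

```bash
f(){ egrep 'force: \[|pos'|tr '\n' ' ';echo; }
python3 -m jog '{"turn":[[0,0,0],[0,0,0],[0,0,0]],"xyz":[[-0.001,0,0],[-0.0015,0,0],[-0.0015,0,0]],"fingers":[0,0,0]}'|f
python3 -m jog '{"turn":[[0,0,0],[0,0,0],[0,0,0]],"xyz":[[-0.001,0,0],[-0.0015,0,0],[-0.0015,0,0]],"fingers":[0,0,0]}'|f
python3 -m jog '{"turn":[[0,0,0],[0,0,0],[0,0,0]],"xyz":[[-0.001,0,0],[-0.0015,0,0],[-0.0015,0,0]],"fingers":[0,0,0]}'|f
```

```text
tool_pos: [0.4758, -0.0029, 0.1554] force: [1.4, 0.2, -0.1] 
tool_pos: [0.4772, -0.0021, 0.1555] force: [0.5, -0.3, 0.7] 
tool_pos: [0.4779, -0.0015, 0.1552] force: [-1.0, -0.6, -1.0]
```

```bash
f(){ egrep 'force: \[|pos'|tr '\n' ' ';echo; }
python3 -m jog '{"turn":[[0,0,0],[0,0,0],[0,0,0]],"xyz":[[-0.001,0,0],[-0.0015,0,0],[-0.0015,0,0]],"fingers":[0,0,0]}'|f
python3 -m jog '{"turn":[[0,0,0],[0,0,0],[0,0,0]],"xyz":[[-0.001,0,0],[-0.001,0,0],[-0.001,0,0]],"fingers":[0,0,0]}'|f
python3 -m jog '{"turn":[[0,0,0],[0,0,0],[0,0,0]],"xyz":[[-0.001,0,0],[-0.001,0,0],[-0.001,0,0]],"fingers":[0,0,0]}'|f
```

```text
tool_pos: [0.4783, -0.0013, 0.155] force: [-4.4, -1.7, 2.0] 
tool_pos: [0.4788, -0.0011, 0.1551] force: [-5.3, -1.6, 1.9] 
tool_pos: [0.4794, -0.0008, 0.1551] force: [-6.3, -4.0, 3.6]
```

```bash
f(){ egrep 'force: \[|pos'|tr '\n' ' ';echo; }
python3 -m jog '{"turn":[[0,0,0],[0,0,0],[0,0,0]],"xyz":[[-0.0005,0,-0.0004],[-0.001,0,-0.0004],[-0.001,0,-0.0004]],"fingers":[0,0,0]}'|f
python3 -m jog '{"turn":[[0,0,0],[0,0,0],[0,0,0]],"xyz":[[-0.001,0,0],[-0.001,0,0],[-0.001,0,0]],"fingers":[0,0,0]}'|f
```

```text
tool_pos: [0.4796, -0.0005, 0.1552] force: [-6.2, -3.7, 3.3] 
tool_pos: [0.4809, 0.0003, 0.1551] force: [-5.4, -2.7, 1.7]
```

```bash
f(){ egrep 'force: \[|pos'|tr '\n' ' ';echo; }
for i in 1; do python3 -m jog '{"turn":[[0,0,0],[0,0,0],[0,0,0]],"xyz":[[-0.001,0,0],[-0.001,0,0],[-0.001,0,0]],"fingers":[0,0,0]}'|f
python3 -m jog '{"turn":[[0,0,0],[0,0,0],[0,0,0]],"xyz":[[-0.001,0,0],[-0.001,0,0],[-0.001,0,0]],"fingers":[0,0,0]}'|f
python3 -m jog '{"turn":[[0,0,0],[0,0,0],[0,0,0]],"xyz":[[-0.001,0,0],[-0.001,0,0],[-0.001,0,0]],"fingers":[0,0,0]}'|f; done
```

```text
tool_pos: [0.4821, 0.0009, 0.1551] force: [-5.2, -2.2, 1.3] 
tool_pos: [0.4832, 0.0015, 0.1551] force: [-4.0, -2.1, 0.3] 
tool_pos: [0.4858, 0.0029, 0.1557] force: [-0.4, -0.1, -0.1]
```

```bash
f(){ egrep 'force: \[|pos'|tr '\n' ' ';echo; }
python3 -m jog '{"turn":[[0,0,0],[0,0,0],[0,0,0]],"xyz":[[-0.001,0,0],[-0.0015,0,0],[-0.0015,0,0]],"fingers":[0,0,0]}'|f
python3 -m jog '{"turn":[[0,0,0],[0,0,0],[0,0,0]],"xyz":[[-0.001,0,0],[-0.0015,0,0],[-0.0015,0,0]],"fingers":[0,0,0]}'|f
python3 -m jog '{"turn":[[0,0,0],[0,0,0],[0,0,0]],"xyz":[[-0.001,0,0],[-0.001,0,0],[-0.001,0,0]],"fingers":[0,0,0]}'|f
```

```text
tool_pos: [0.4886, 0.0044, 0.1564] force: [-0.5, 3.2, -1.4] 
tool_pos: [0.4889, 0.0046, 0.156] force: [0.3, 1.9, 0.2] 
tool_pos: [0.4894, 0.0047, 0.1559] force: [0.3, 1.4, -0.4]
```

```bash
f(){ egrep 'force: \[|pos'|tr '\n' ' ';echo; }
python3 -m jog '{"turn":[[0,0,0],[0,0,0],[0,0,0]],"xyz":[[-0.001,0,0],[-0.001,0,0],[-0.001,0,0]],"fingers":[0,0,0]}'|f
python3 -m jog '{"turn":[[0,0,0],[0,0,0],[0,0,0]],"xyz":[[-0.001,0,0],[-0.001,0,0],[-0.001,0,0]],"fingers":[0,0,0]}'|f
```

```text
tool_pos: [0.49, 0.005, 0.1558] force: [-0.3, -0.4, 0.0] 
tool_pos: [0.4904, 0.0054, 0.1557] force: [-2.0, -1.9, 1.0]
```

```bash
f(){ egrep 'force: \[|pos'|tr '\n' ' ';echo; }
python3 -m jog '{"turn":[[0,0,0],[0,0,0],[0,0,0]],"xyz":[[-0.0007,0,0],[-0.0007,0,0],[-0.0007,0,0]],"fingers":[0,0,0]}'|f
python3 -m jog '{"turn":[[0,0,0],[0,0,0],[0,0,0]],"xyz":[[-0.0007,0,0],[-0.0007,0,0],[-0.0007,0,0]],"fingers":[0,0,0]}'|f
python3 - <<'E'
from h import *
for n in('wrist','scene'):cv2.imwrite(f'pics/{n}4.png',optics.capture(n)[:,:,::-1])
c=cv2.imread('pics/scene4.png')[126:246,285:435];cv2.imwrite('pics/s4c.png',cv2.resize(c,None,fx=5,fy=5,interpolation=cv2.INTER_CUBIC))
E
```

```text
tool_pos: [0.4905, 0.0056, 0.1556] force: [-4.6, -2.4, 1.7] 
tool_pos: [0.4906, 0.0056, 0.1554] force: [-4.4, -4.1, 2.2]
```

View pics/s4c.png

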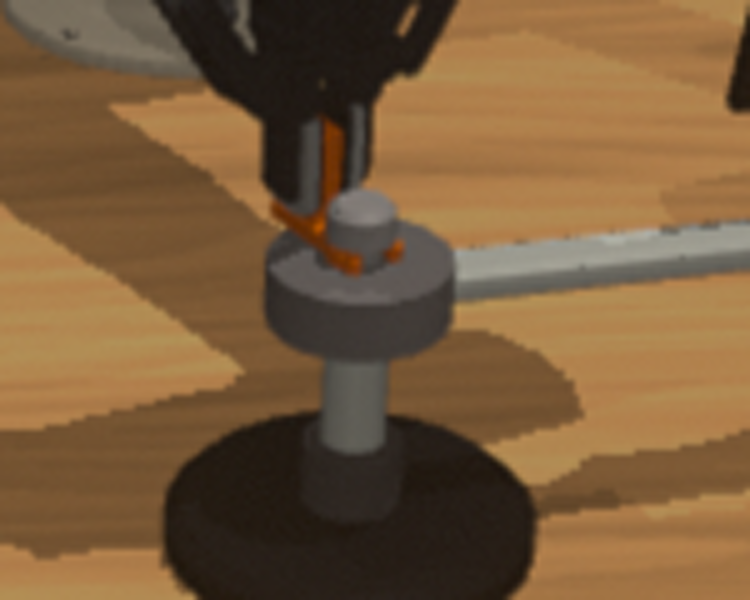

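The scene crop shows both jaw tips past the cap on the near side of the core. The hard stop came after 14.5 mm of jaw travel, so the clip is home. I'll relieve the push, open the fingers and lift away.

```bash
f(){ egrep 'force|pos|gap|time'|tr '\n' ' ';echo; }
python3 -m jog '{"turn":[[0,0,0],[0,0,0],[0,0,0],[0,0,0],[0,0,0]],"xyz":[[0.0013,0,-0.0003],[0.0013,0,-0.0003],[0.0013,0,-0.0003],[0.0013,0,-0.0003],[0.0013,0,-0.0003]],"fingers":[0,15,25,40,40]}'|f
python3 -m jog '{"turn":[[0,0,0],[0,0,0],[0,0,0],[0,0,0],[0,0,0]],"xyz":[[0,0,0],[0,0,-0.01],[0,0,-0.03],[0,0,-0.06],[0,0,-0.1]],"fingers":[40,40,40,40,40]}'|f
python3 -m jog '{"turn":[[0,0,0],[0,0,0],[0,0,0],[0,0,0],[0,0,0]],"xyz":[[0.02,0,-0.01],[0.05,0,-0.02],[0.05,0,-0.02],[0.05,0,-0.02],[0.05,0,-0.02]],"fingers":[40,40,40,40,40]}'|f
python3 - <<'E'
from h import *
a=[optics.capture(n) for n in('wrist','scene','top')]
x=cv2.resize(a[1][126:246,285:435],(400,320),interpolation=cv2.INTER_CUBIC);y=cv2.resize(a[2][245:325,230:330],(400,320),interpolation=cv2.INTER_CUBIC)
w=cv2.resize(a[0],(360,270))
o=np.zeros((590,800,3),np.uint8);o[:320,:400]=x;o[:320,400:]=y;o[320:,:360]=w;o[320:,400:760]=cv2.resize(a[1],(360,270));cv2.imwrite('pics/f.png',o[:,:,::-1])
E
```

```text
time: 15.65 tool_pos: [0.4918, 0.0062, 0.1564] force: [0.4, 0.5, 0.7] finger_gap: 0.0339 grasp_force: 0.0 
time: 16.15 tool_pos: [0.4902, 0.0056, 0.2566] force: [0.9, 0.4, -0.0] finger_gap: 0.0342 grasp_force: 0.0 
time: 16.65 tool_pos: [0.448, -0.0188, 0.2763] force: [-0.5, 0.8, 0.7] finger_gap: 0.034 grasp_force: 0.0
```

View pics/f.png

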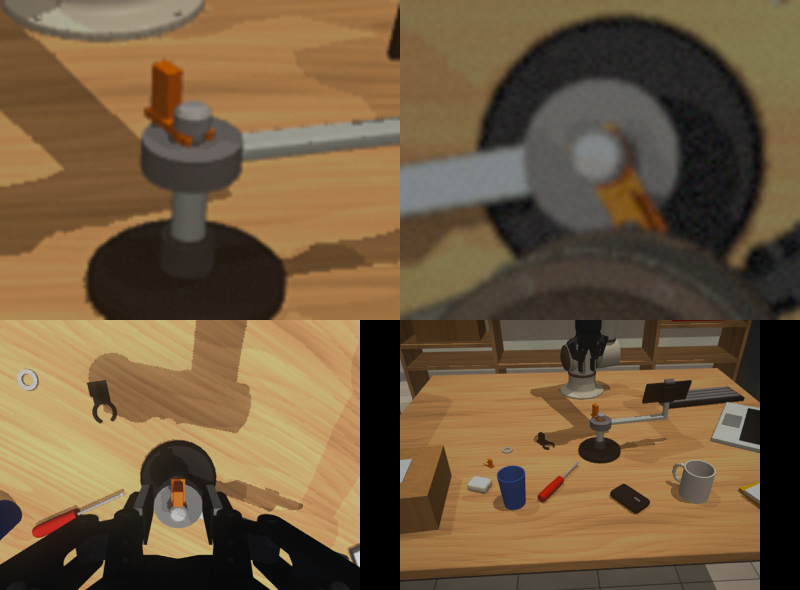

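The final views show the clip in the groove, tab upright and released, jaws round the core, and everything else in place. One numeric check of seat depth.

```bash
python3 - <<'E'
from h import *
m=model('wrist');im=optics.capture('wrist')
for b in blobs(im,(3,170,50),(18,255,255),200):
    if 250<b[1][0]<400: print(b[0],b[1])
g=cv2.cvtColor(im,cv2.COLOR_RGB2HSV)
x0=int(b[1][0]) if 0 else 317
for r in range(275,370,2): print(r,g[r,x0].tolist(),end=' ')
r1=proj(m,[[.515-.02*.866,.019-.01,.1625],[.515-.04*.866,.019-.02,.1625],[.515-.048*.866,.019-.024,.1285],[.515,.019,.1447]]);print('\nexpected tab top front, rear, base rear, cap',r1.round(1).tolist())
E
```

```text
[ 300  281   30   52 1226] [315.6451876 305.9004894]
275 [13, 53, 34] 277 [15, 32, 48] 279 [15, 23, 45] 281 [9, 195, 85] 283 [9, 199, 101] 285 [10, 204, 146] 287 [9, 196, 100] 289 [10, 198, 80] 291 [9, 190, 83] 293 [10, 196, 82] 295 [10, 194, 83] 297 [9, 188, 84] 299 [10, 191, 84] 301 [9, 190, 83] 303 [10, 190, 83] 305 [9, 203, 108] 307 [12, 201, 193] 309 [15, 193, 192] 311 [15, 194, 192] 313 [15, 195, 192] 315 [15, 195, 192] 317 [14, 195, 192] 319 [15, 196, 193] 321 [14, 196, 193] 323 [14, 196, 193] 325 [14, 195, 192] 327 [14, 196, 193] 329 [14, 196, 193] 331 [14, 197, 194] 333 [10, 154, 164] 335 [20, 5, 154] 337 [15, 6, 167] 339 [18, 8, 168] 341 [12, 7, 172] 343 [12, 7, 173] 345 [12, 8, 168] 347 [18, 7, 180] 349 [12, 7, 190] 351 [15, 8, 191] 353 [13, 9, 191] 355 [12, 7, 187] 357 [15, 8, 186] 359 [18, 9, 142] 361 [13, 13, 133] 363 [17, 14, 132] 365 [13, 13, 133] 367 [9, 14, 132] 369 [10, 12, 132] 
expected tab top front, rear, base rear, cap [[315.9, 337.8], [315.7, 309.4], [315.6, 279.3], [316.1, 351.2]]
```

```bash
python3 -c "
from workcell import sign_off
print(sign_off())"
```

```text
the job is handed in; nothing more can be done
None
```

The orange clip is pushed home in the groove above the hub with at most about 8 N of push and let go, nothing else on the desk looks moved in the final pictures, and the job is handed in at about 17 s on the robot's clock.

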